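Load a test cassette into the bench reader

TASK

Load the test cassette lying on the bench into the reader: feed it nose first, face up, through the slot and slide it in until you feel it latch home against the sprung stop, then let go and leave it latched. How deep home lies differs from reader to reader, so go by feel and push gently, never with more than about 12 N; leave the other things on the bench where they stand.

Things in the scene. Friction and masses are not known exactly. Their poses are not given: they have to be found in the camera images.
- cassette: White flat plastic test cassette, 110 long x 50 wide x 10 mm thick, 40 to 85 g, lying face up on the bench. Origin: middle of its underside; x points along its length to the tapered nose, z up out of the face. A latch groove 8 mm wide, 3 mm deep crosses the face at x = +15 mm; behind it lie a dark window and a round sample port. Can be gripped across its 50 mm width.
- cassette_nose (a point): Middle of the cassette's nose tip at underside height (cassette x = +55 mm). The nose, the last 16 mm, tapers to 38 mm wide and 4 mm thick (1 mm off the underside).
- cassette_tail (a point): Middle of the rear face of the cassette's grip end at underside height (cassette x = -55 mm). The rear face is flat, 50 mm wide, 10 mm high; three low thumb ridges lie on top of the last 12 mm.
- reader: White bench-top cassette reader, fixed, 165 deep x 132 wide, 52 mm high at the front, 73 mm at the back; a black bezel 100 mm wide, 9 to 41 mm above the bench, stands 10 mm out of its front round the slot. Origin: on the bench, straight below the middle of the slot's mouth, in the plane of the bezel's front. x points level into the slot (the push direction), y across it, z up.
- slot_mouth (a point): Middle of the slot's lower edge at the bezel's front, on the slot floor, 12 mm above the bench (axes as the reader's). The slot is 51.6 mm wide, 12 mm high; its mouth is flared by 4 mm at each side over the first 4 mm and by 3 mm at the top. Behind the bezel hangs a light dust flap that the cassette pushes inward.
- tongue_end (a point): Middle of the front edge of the aluminium loading tongue, on its top face: the slot floor carried 50 mm out in front of the bezel (reader x = -50 to 0 mm), 44 mm wide, 3 mm thick, top 12 mm above the bench. The cassette can lie on it, overhanging 3 mm at each side.
- housing_face (a point): Front of the housing above the slot: reader x = 10 mm, 44 mm above the bench. Inside, out of sight, a sprung roller rides on the cassette's face and drops into the groove; then the nose presses a sprung end buffer in by 0.6 mm. The nose meets the buffer 72 to 102 mm behind the bezel's front, as the head was set at service. Latched, 7 to 37 mm of the grip end stays outside.
- housing_back (a point): Middle of the housing's rear edge, reader x = 165 mm, on the bench. Feel of the slot: sliding in takes 2 to 5 N (more if pressed down); with the roller in the groove the resistance climbs at once: at 9 N or more it is latched; past 12 N the buffer (4 N/mm, 3 mm of travel) is soon solid. Let go, the cassette settles back into the latch by itself.
- amber_bottle: Amber glass reagent bottle with black cap, 48 mm wide, 98 mm tall, loose, standing to the left of the reader; origin under its middle. To be left alone.
- capped_vial: Small vial with a blue cap, 26 mm wide, 62 mm tall, loose, standing to the right of the reader; origin under its middle. To be left alone.
- bench_timer: Small white lab timer, 66 x 62 x 18 mm, loose, lying to the left in front of the reader; origin under its middle. To be left alone.
Not all that is in view belongs to the job. Several things have the shape of the cassette; the one meant has the colours described above.

How it is judged (in metres and radians):
On the way:
1. the cassette's nose is through the slot, face up (x of cassette_nose in the frame of reader above 0.02 m and y of cassette_nose in the frame of reader between -0.01 and 0.01 m and z of cassette_nose in the frame of reader between 0.005 and 0.022 m and angle between cassette's own z axis and vertical below 0.2 rad), for 0.1 s.
At the end, for the whole second after the job is handed in: the cassette lies in the slot nose first and face up, its nose at least 68 mm behind the bezel, the latch roller dropped into its groove (roller within 2 mm of the groove's middle and sunk at least 0.8 mm below the face), released and at rest (x of roller_c0 in the frame of cassette between 0.013 and 0.017 m and z of roller_c0 in the frame of cassette between 0.011 and 0.0142 m and x of cassette_nose in the frame of reader above 0.068 m and linear speed of cassette below 0.01 m/s); the robot touches nothing.
It fails at once if the cassette is driven against the end buffer with more than 12 N, or presses on the reader's housing or roller with more than 25 N (contact force between cassette and buffer_c0 above 12 N or contact force between cassette and reader above 25 N or contact force between cassette and roller_c0 above 25 N).
It fails at once if the robot itself presses on the reader with more than 25 N (contact force between any of the fingers, the arm and reader above 25 N).
It fails at once if a bystander is shifted by more than 25 mm or tipped (distance of any of amber_bottle, capped_vial, bench_timer from where it was at the start of the episode above 0.025 m or angle between any of amber_bottle, capped_vial's own z axis and vertical above 0.5 rad).
It also fails if it takes over 61 s, if anything falls off the work surface, if the arm or the gripper's body presses on something with over 40 N, if the wrist force passes 120 N, or if a joint passes its speed limit or range.

ROBOT

A 7-joint arm with a two-finger parallel gripper is mounted at the origin on a cart in front of the work surface, level with it; the furniture and walls round the work are solid. World frame = base frame: x ahead of the robot, y to its left, z up, the work surface at z = 0. Lengths are in m, angles in degrees, forces in N, time in s.
With the tool pointing down it reaches from about 0.425 to 0.875 m from the base axis. Payload 4.7 kg.
Tool frame: the origin (TCP) lies midway between the tips of the shut fingers; the grasp point (between the pads) lies 19 mm behind it; z points along the fingers, y is the line along which they close (so a half turn about z gives the same grasp; the last joint's range is limited). The gripper opens to 85 mm and grips with 20 to 120 N. Pads are 22 mm wide; open, the fingers measure 114 mm over their backs; the gripper's body (76 mm by 85 mm) begins 54 mm behind the grasp point. The pads swing forward as they close: fully open they stand 13 mm farther back than shut.
Start: joints at [63.891, 18.392, -4.016, 83.108, 1.295, 78.541, -3.26], TCP at [0.294, -0.58, 0.231] pointing down, gripper open.
Joint ranges: [-163.93, 163.93], [-17.29, 119.83], [-79.2, 71.16], [3.27, 140.29], [-89.18, 269.18], [5.43, 117.66], [-154.24, 154.24]. Speed limits (degrees/s): [147.25, 147.25, 180, 180, 180, 180, 180].

INTERFACE

Orientations are given as a 3x3 rotation matrix whose columns are the frame's x, y, z axes.
In Python, from bench import r gives the robot as it stands.
- The arm moves only by the shell command python3 -m pendant 'ROWS' [FORCE]. ROWS is JSON, a list that holds one entry, the list of rows, each a list of 7 numbers: the turn, a rotation vector about the tool's x, y, z in degrees, then the shift along the tool's x, y, z in cm, then the opening in per cent of the stroke, from 0 (shut) to 100 (fully open). In form: [[[rx, ry, rz, x, y, z, grip], ...]]. A call has 1 to 8 rows; each row shifts and turns the commanded pose from where the row before left it, along the tool's axes as they then stand; what a row does not reach is not made up. A row lasts 1/8 s, in which the tool goes at most 62.5 mm and 10.7 degrees, less where a joint would pass 70% of its speed; a pose out of reach is approached as far as the arm can. A call with a gripper value outside its range is refused whole. The fingers move at their own pace and stop on an object; FORCE is the grip in N (left out, the last holds). Time passes only in rows, so rows that do not move let the fingers close. It gives the time, the measured TCP pose, the force, the opening and the grip force at its end, in the units of the state.
- r.state(): the state, without advancing time (a new reading comes with each control period).
- r.get_image(name): name is "scene" or "top" or "wrist"; returns the picture (384x512x3 uint8, blue, green, red); there is no depth.
- r.camera_info(name): a dict with "fov_y" (degrees; the focal length in pixels is half the picture's height over the tangent of half this angle, whatever the lens; pixels are square), "cx", "cy" (the principal point, pixels), "dist_coeffs" ([k1, k2, p1, p2, k3] as OpenCV has them; the pictures are not rectified), "R" (3x3) and "t" (3): a world point X has camera coordinates R X + t. Camera axes: x right, y down, z forward; pixel columns grow to the right and rows downward; lengths in m; the calibration is good to about 2 mm. A picture is of the moment at which its call begins: read the wrist's pose just before it. camera_info takes no time and is no camera call; for the wrist camera it gives the pose at the moment of the call.
- r.finish_job(): hands the job in; it is judged then, once.
The state is a dict: "clock": time; "joint_positions": joint angles; "joint_velocities": joint speeds; "joint_efforts": joint torques, N m; "tcp_pos": TCP position; "orientation": TCP orientation; "ft_force": force on the tool from outside, world axes, zero at the start; "torque": the same for the moment, N m; "opening": opening from 0.0 (shut) to 1.0 (fully open); "finger_force": force on a finger pad.
Only numpy, scipy, OpenCV 4.12 (cv2) and the standard library are available. Lean on these libraries where they do the work, as an engineer would, in place of code of your own. Each camera call takes 0.05 s, during which the arm holds its last target. There are 200 camera calls.

## Working session

There is one attempt and no reset: what is moved stays moved. The work goes in short steps, Python scripts to look and compute and a shell command to move; the robot and the scene stay as the last step left them, time stands still between calls to the robot, and variables do not carry over. Pictures are saved under pics/ and viewed, at most 10 in all, crops included, and the job is handed in when it is done.

```bash
mkdir -p pics; ls
cat > h.py <<'E'
import numpy as np, cv2, json
from bench import r
def K(c,shape=(384,512)):
    f=shape[0]/2/np.tan(np.radians(c["fov_y"])/2)
    return np.array([[f,0,c["cx"]],[0,f,c["cy"]],[0,0,1]])
def ray(c,uv,z):
    """pixels -> world points on plane z"""
    p=cv2.undistortPoints(np.array(uv,float).reshape(-1,1,2),K(c),np.array(c["dist_coeffs"])).reshape(-1,2)
    R=np.array(c["R"]);t=np.array(c["t"]);o=-R.T@t
    d=np.c_[p,np.ones(len(p))]@R
    return o+d*((np.broadcast_to(z,len(p))-o[2])/d[:,2])[:,None]
def proj(c,X):
    return cv2.projectPoints(np.array(X,float).reshape(-1,1,3),cv2.Rodrigues(np.array(c["R"]))[0],np.array(c["t"],float),K(c),np.array(c["dist_coeffs"]))[0].reshape(-1,2)
def snap(n,f):
    c=r.camera_info(n);im=r.get_image(n);cv2.imwrite(f"pics/{f}.png",im);json.dump({k:np.array(v).tolist() for k,v in c.items()},open(f"pics/{f}.json","w"));return c,im
E
python3 - <<'E'
from h import *
ims=[cv2.resize(snap(n,n)[1],None,fx=1,fy=1) for n in("scene","top")]
for n in ("scene","top"):
    im=cv2.imread(f"pics/{n}.png"); cv2.imwrite(f"pics/{n}_v.png",cv2.resize(im,(800,600),interpolation=cv2.INTER_CUBIC))
print(json.load(open("pics/top.json"))); s=r.state(); print(s["tcp_pos"],s["orientation"],s["ft_force"],s["clock"])
E
```

```text
pics
{'fov_y': 52.80259837152404, 'cx': 249.83472290351418, 'cy': 201.02207877958335, 'dist_coeffs': [-0.11131575509066083, 0.0, 0.0, 0.0, 0.0], 'R': [[-0.011120393631309637, -0.9999377737358672, 0.0008862853051554222], [-0.9859554719924684, 0.01081717977533634, -0.16665772070269433], [0.16663776310786804, -0.0027271373022753425, -0.9860144109639273]], 't': [0.04767657701163341, 0.6127946478656027, 1.0386155228151763]}
[ 0.2939799  -0.57920103  0.23034379] [[ 8.91668058e-01  4.52689025e-01 -8.48553939e-04]
 [ 4.52689811e-01 -8.91666863e-01  1.46287361e-03]
 [-9.44005992e-05 -1.68852939e-03 -9.99998570e-01]] [-0.26890313 -0.17046182 -0.20380542] 0.1
```

View pics/top_v.png

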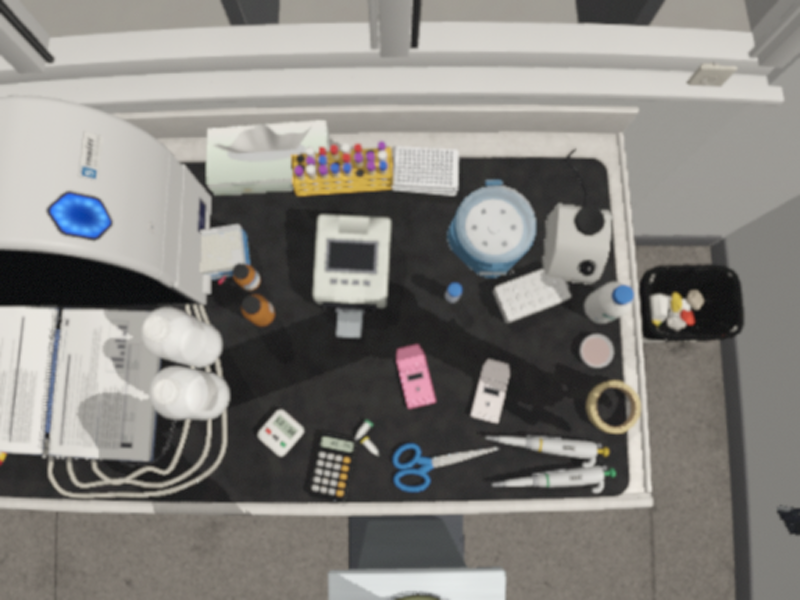

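View pics/scene_v.png

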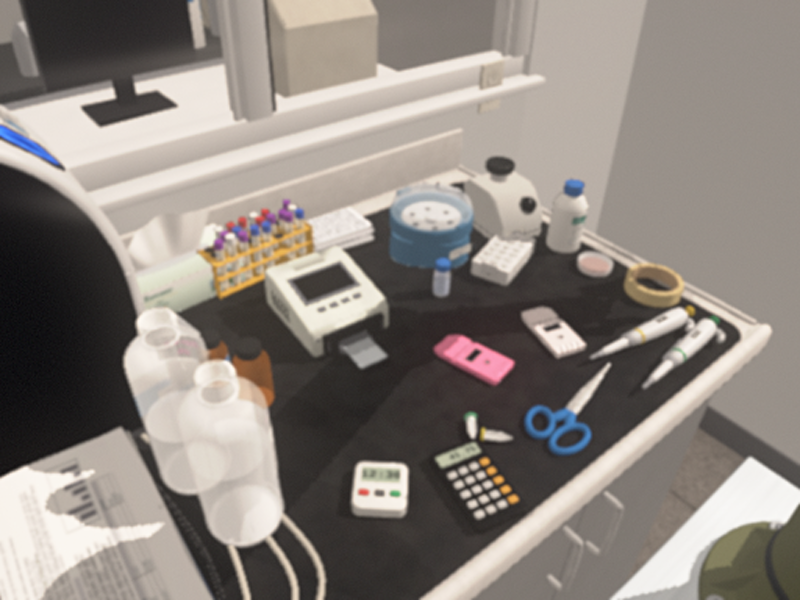

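Top view (800x600): the reader is at (352,260) and its tongue end at (349,337). Two things have the cassette's shape: pink at (415,376) and white at (490,390). White fits the description, so I'll confirm it in one enlarged crop together with the tongue.

Run:
```python
from h import *
im=cv2.imread("pics/top.png")
a=cv2.resize(im[215:285,285:345],(480,560),interpolation=cv2.INTER_CUBIC)
b=cv2.resize(im[180:250,195:235],(320,560),interpolation=cv2.INTER_CUBIC)
cv2.imwrite("pics/crop1.png",np.hstack([a,b]))
```

```text
(no output)
```

View pics/crop1.png

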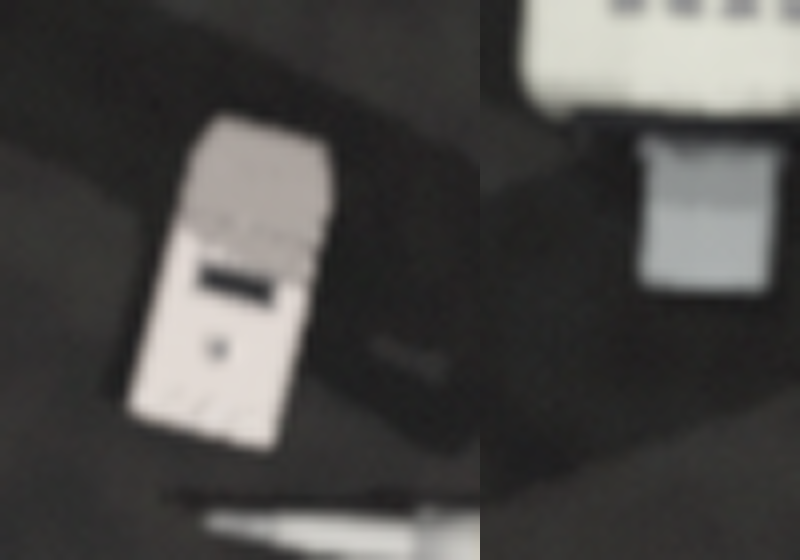

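The crop shows the white cassette: a white body with a dark window at (235,283), a port at (215,348), and the nose at the top with corners (222,112) and (328,145). The tail corners are (128,410) and (275,448), and the front part lies in shadow. The tongue's front edge runs from (640,288) to (770,295).

Run:
```python
from h import *
c=json.load(open("pics/top.json"))
f=lambda L,x0,y0:[((u+.5)/8-.5+x0,(v+.5)/8-.5+y0) for u,v in L]
P=ray(c,f([(222,112),(328,145),(128,410),(275,448),(235,283),(215,348)],285,215),[.005,.005,.01,.01,.01,.01])
print(P.round(4))
n=P[:2].mean(0);t=P[2:4].mean(0);print("nose",n,"tail",t,np.linalg.norm(n-t),np.degrees(np.arctan2(*(n-t)[1::-1])),np.linalg.norm(P[2]-P[3]))
Q=ray(c,f([(160,288),(289,295),(165,140),(298,148)],195,180),.012);print(Q.round(4))
# reader body edges in 800x600 pic: 
s=512/800
print(ray(c,[(u*s,v*s) for u,v in [(315,298),(386,304)]],.052).round(4))
print(ray(c,[(u*s,v*s) for u,v in [(318,217),(391,220)]],.073).round(4))
print(ray(c,[(u*s,v*s) for u,v in [(454,293),(256,312),(280,432)]],[.062,.098,.018]).round(4))
```

```text
[[ 0.5377 -0.1405  0.005 ]
 [ 0.5251 -0.1789  0.005 ]
 [ 0.4307 -0.1022  0.01  ]
 [ 0.4163 -0.1547  0.01  ]
 [ 0.4754 -0.1422  0.01  ]
 [ 0.4523 -0.1342  0.01  ]]
nose [ 0.5313982  -0.15968756  0.005     ] tail [ 0.42352715 -0.12845074  0.01      ] 0.11241397055942173 -16.14972486139395 0.054373358600217886
[[0.5782 0.1438 0.012 ]
 [0.5752 0.0969 0.012 ]
 [0.6328 0.1421 0.012 ]
 [0.6293 0.0934 0.012 ]]
[[0.6443 0.1773 0.052 ]
 [0.6318 0.0486 0.052 ]]
[[0.7908 0.171  0.073 ]
 [0.7833 0.0379 0.073 ]]
[[ 0.6487 -0.074   0.062 ]
 [ 0.6117  0.2742  0.098 ]
 [ 0.4042  0.2435  0.018 ]]
```

```bash
python3 -m pendant '[[[0,0,0,4.2,-4,0.3,70],[0,0,0,4.2,-4,0.3,70],[0,0,0,4.2,-4,0.3,70],[0,0,0,4.2,-4,0.3,70],[0,0,0,4.2,-4,0.3,70],[0,0,0,4.2,-4,0.3,70],[0,0,0,4.2,-4,0.3,70],[0,0,0,4.2,-4,0.3,70]]]' 60; python3 -m pendant '[[[0,0,10.7,0,0,0,70],[0,0,10.7,0,0,0,70],[0,0,10.7,0,0,0,70],[0,0,10.7,0,0,0,70],[0,0,0,0,0,0,70],[0,0,0,0,0,0,70]]]'
python3 - <<'E'
from h import *
s=r.state();print(s["clock"],s["tcp_pos"],s["orientation"],s["opening"])
c,im=snap("wrist","w1");print(c["R"],c["t"])
cv2.imwrite("pics/w1_v.png",cv2.resize(im,(800,600),interpolation=cv2.INTER_CUBIC))
E
```

```text
clock: 1.1
tcp_pos: [0.4491, -0.1403, 0.207]
orientation: [[0.892, 0.453, -0.0], [0.453, -0.892, -0.0], [-0.0, 0.0, -1.0]]
ft_force: [0.7, 0.8, 0.7]
opening: 0.702
finger_force: 0.0
clock: 1.85
tcp_pos: [0.4488, -0.1421, 0.2071]
orientation: [[0.963, -0.271, -0.0], [-0.271, -0.963, 0.0], [-0.0, 0.0, -1.0]]
ft_force: [-0.5, -0.6, 0.2]
opening: 0.699
finger_force: 0.0
1.85 [ 0.4488022  -0.14213189  0.20713046] [[ 9.62659278e-01 -2.70715685e-01 -3.63398284e-04]
 [-2.70715692e-01 -9.62659344e-01  3.12110651e-05]
 [-3.58278079e-04  6.83319967e-05 -9.99999933e-01]] 0.6991361077132321
[[-2.70135913e-01 -9.62822196e-01  8.86842268e-05]
 [-9.16606712e-01  2.57197576e-01  3.06074406e-01]
 [-2.94718041e-01  8.26004004e-02 -9.52007589e-01]] [-0.01561135  0.41430767  0.50091454]
```

View pics/w1_v.png

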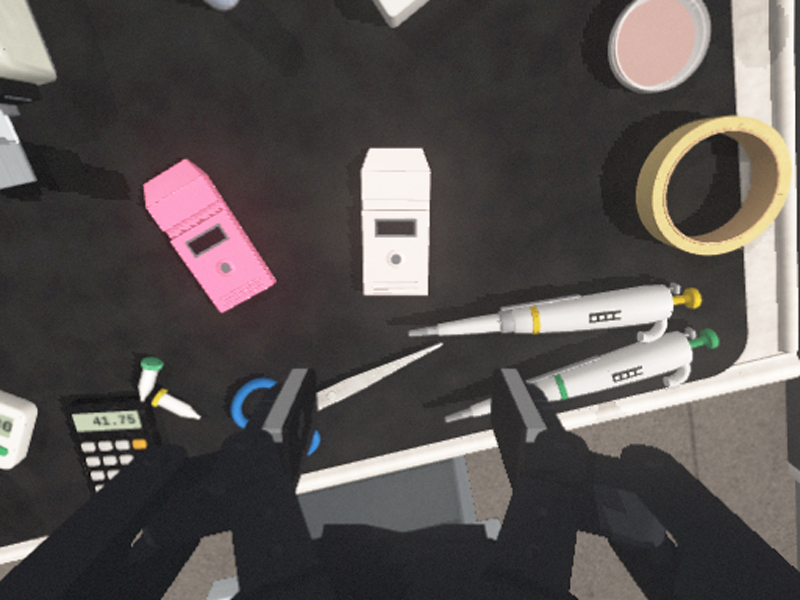

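Wrist view (800x600): the white cassette is upright in the picture, with nose corners (369,148) and (424,149) and tail corners (362,295) and (429,296). The window is at (396,228).

Run:
```python
from h import *
c=json.load(open("pics/w1.json"));s=.64
P=ray(c,[((u+.5)*s-.5,(v+.5)*s-.5) for u,v in [(369,148),(424,149),(362,295),(429,296),(396,228),(396,259),(361,186),(431,186)]],[.005,.005,.01,.01,.01,.01,.01,.01]);print(P.round(4))
n=P[:2].mean(0);t=P[2:4].mean(0);a=np.arctan2(*(n-t)[1::-1]);d=np.array([np.cos(a),np.sin(a),0])
print(n,t,np.linalg.norm(n-t),np.degrees(a),np.linalg.norm(P[2]-P[3]))
g=t+d*.013; st=r.state(); R=np.array(st["orientation"]); print("grip",g,"tool shift cm",R.T@(np.r_[g[:2],0.0]-st["tcp_pos"])*100, "tool yaw",np.degrees(np.arctan2(R[1,0],R[0,0])))
```

```text
[[ 0.5318 -0.1393  0.005 ]
 [ 0.5204 -0.1775  0.005 ]
 [ 0.428  -0.1021  0.01  ]
 [ 0.4129 -0.1528  0.01  ]
 [ 0.4716 -0.1425  0.01  ]
 [ 0.4487 -0.1359  0.01  ]
 [ 0.5081 -0.1263  0.01  ]
 [ 0.4942 -0.1756  0.01  ]]
[ 0.52613592 -0.15840149  0.005     ] [ 0.42047168 -0.12745703  0.01      ] 0.1102156606343933 -16.323012825960976 0.052808933864635865
grip [ 0.43294768 -0.13111071  0.01      ] tool shift cm [-1.82381093 -0.63213173 20.71677772] tool yaw -15.741367533489072
```

```bash
python3 -m pendant '[[[0,0,0.6,-1.82,-0.63,0,70],[0,0,0,0,0,5,70],[0,0,0,0,0,5,70],[0,0,0,0,0,5,70],[0,0,0,0,0,3.5,70],[0,0,0,0,0,2.1,70],[0,0,0,0,0,0,70]]]'; python3 -m pendant '[[[0,0,0,0,0,0,50],[0,0,0,0,0,0,50],[0,0,0,0,0,0,50],[0,0,0,0,0,0,50],[0,0,0,0,0,0,50]]]' 50
```

```text
clock: 2.78
tcp_pos: [0.4317, -0.1305, -0.0001]
orientation: [[0.959, -0.282, -0.003], [-0.282, -0.959, 0.002], [-0.004, -0.001, -1.0]]
ft_force: [0.3, 0.4, 0.7]
opening: 0.702
finger_force: 0.0
clock: 3.4
tcp_pos: [0.4338, -0.1315, 0.0021]
orientation: [[0.959, -0.284, 0.001], [-0.284, -0.959, -0.001], [0.001, 0.0, -1.0]]
ft_force: [-1.8, -0.4, 6.7]
opening: 0.567
finger_force: 52.2
```

```bash
python3 -m pendant '[[[0,0,0,0,0,-2,50],[0,0,0,0,0,-4,50],[0,0,0,0,0,-4,50],[0,0,0,-1.14,-5,0,50],[0,0,0,-1.14,-5,0,50],[0,0,0,-1.14,-5,0,50],[0,0,0,-1.14,-5,0,50],[0,0,0,-1.14,-5,0,50]]]'; python3 -m pendant '[[[0,0,-6.6,0,0,0,50],[0,0,-6.6,0,0,0,50],[0,0,0,0,0,0,50],[0,0,0,0,0,0,50]]]'
python3 - <<'E'
from h import *
s=r.state();print(s["tcp_pos"],s["orientation"],s["opening"],s["ft_force"])
c,im=snap("wrist","w2")
cv2.imwrite("pics/w2_v.png",cv2.resize(im,(800,600),interpolation=cv2.INTER_CUBIC))
E
```

```text
clock: 4.4
tcp_pos: [0.4493, 0.1262, 0.1013]
orientation: [[0.959, -0.284, 0.0], [-0.284, -0.959, -0.0], [0.001, 0.0, -1.0]]
ft_force: [1.9, -0.0, -1.2]
opening: 0.567
finger_force: 51.8
clock: 4.9
tcp_pos: [0.4493, 0.1245, 0.1011]
orientation: [[0.998, -0.059, -0.0], [-0.059, -0.998, -0.0], [-0.0, 0.0, -1.0]]
ft_force: [-0.5, -0.2, -1.3]
opening: 0.564
finger_force: 51.8
[0.44931647 0.12454998 0.10112527] [[ 9.98230176e-01 -5.94679266e-02 -2.85900741e-04]
 [-5.94679697e-02 -9.98230204e-01 -1.44726727e-04]
 [-2.76788157e-04  1.61472522e-04 -9.99999949e-01]] 0.5643223422901807 [-0.51277161 -0.16921348 -1.32044197]
```

View pics/w2_v.png

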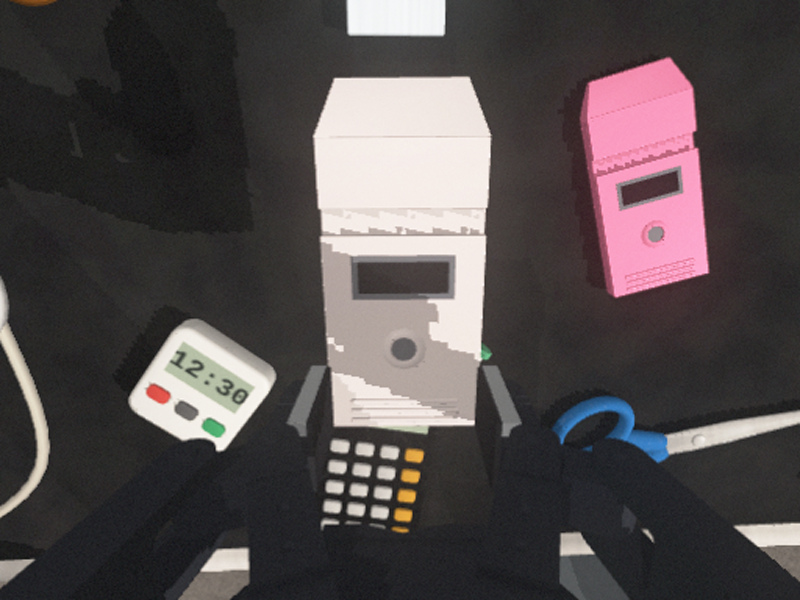

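The wrist view shows the held cassette: nose (332,78) to (472,77), shoulders (314,136) and (491,135), tail (331,424) to (477,425). The tongue's front edge is just visible, (347,34) to (445,36). I'll run PnP for the cassette's pose in the hand and ray-cast the tongue edge.

```bash
cat > pnp.py <<'E'
from h import *
def cass(c,px):
    O=np.array([(55,19,5),(55,-19,5),(39,25,10),(39,-25,10),(19,25,10),(19,-25,10),(-55,25,10),(-55,-25,10)],float)/1000
    px=(np.array(px,float)+.5)*.64-.5
    _,rv,tv=cv2.solvePnP(O,px,K(c),np.array(c["dist_coeffs"]))
    e=cv2.projectPoints(O,rv,tv,K(c),np.array(c["dist_coeffs"]))[0].reshape(-1,2)-px
    Rc=np.array(c["R"]);return Rc.T@cv2.Rodrigues(rv)[0],Rc.T@(tv.ravel()-np.array(c["t"])),np.abs(e).max()
E
python3 - <<'E'
from pnp import *
c=json.load(open("pics/w2.json"))
R,p,e=cass(c,[(332,78),(472,77),(314,136),(491,135),(316,208),(490,208),(331,424),(477,425)])
print(R.round(4),p,e,"nose",p+R@[.055,0,0],"tail",p-R@[.055,0,0]); print("yaw",np.degrees(np.arctan2(R[1,0],R[0,0])),"pitch up",np.degrees(np.arcsin(R[2,0])),"roll",np.degrees(np.arcsin(R[2,1])))
print(ray(c,[((u+.5)*.64-.5,(v+.5)*.64-.5) for u,v in[(347,34),(445,36)]],.012).round(4))
E
```

```text
[[ 0.9985  0.054  -0.0091]
 [-0.0538  0.9984  0.0169]
 [ 0.01   -0.0164  0.9998]] [0.49150977 0.1224527  0.09922128] 1.4112057725115221 nose [0.54642725 0.11949214 0.09977364] tail [0.43659229 0.12541326 0.09866892]
yaw -3.085784356365774 pitch up 0.5754272196003354 roll -0.9415389086464963
[[0.5782 0.1429 0.012 ]
 [0.5748 0.0987 0.012 ]]
```

```bash
python3 -m pendant '[[[0,0,0.4,0,-0.37,2.5,50],[0,0,0,0,0,2.5,50],[0,0,0,0,0,2.5,50],[0,0,0,2.5,0,0,50],[0,0,0,2,0,0,50],[0,0,0,2,0,0,50],[0,0,0,0,0,0,50],[0,0,0,0,0,0,50]]]'
python3 - <<'E'
from h import *
s=r.state();print(s["tcp_pos"],s["ft_force"])
c,im=snap("wrist","w3")
cv2.imwrite("pics/w3_v.png",cv2.resize(im,(800,600),interpolation=cv2.INTER_CUBIC))
E
```

```text
clock: 5.95
tcp_pos: [0.5136, 0.1243, 0.026]
orientation: [[0.998, -0.065, -0.001], [-0.065, -0.998, -0.0], [-0.001, 0.0, -1.0]]
ft_force: [0.0, -0.1, -0.2]
opening: 0.561
finger_force: 51.8
[0.513555   0.12431836 0.02600446] [ 0.01118295 -0.06123139 -0.19636062]
```

View pics/w3_v.png

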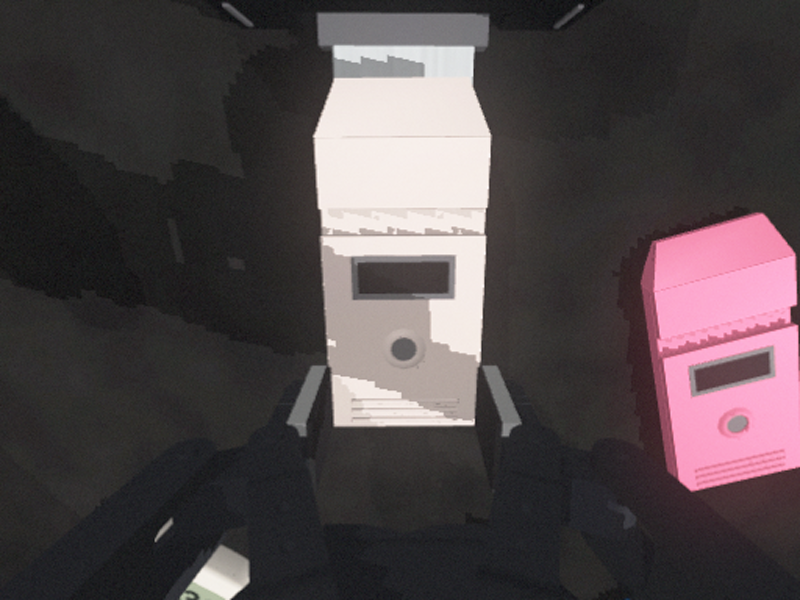

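The slot mouth's lower lip is visible as a grey band, front edge (319,45) to (488,46). The tongue sides meet it at (334,46) and (473,46), and the nose is at (332,79) to (472,78), nearly centred.

Run:
```python
from pnp import *
c=json.load(open("pics/w3.json"))
R,p,e=cass(c,[(332,79),(472,78),(314,136),(491,135),(316,208),(490,208),(332,425),(477,425)])
n=p+R@[.055,0,0];print("nose",n,e,"yaw",np.degrees(np.arctan2(R[1,0],R[0,0])),"pitch",np.degrees(np.arcsin(R[2,0])))
P=ray(c,[((u+.5)*.64-.5,(v+.5)*.64-.5) for u,v in[(319,45),(488,46),(334,46),(473,46)]],.012);print(P.round(4),np.linalg.norm(P[0]-P[1]),np.linalg.norm(P[2]-P[3]))
m=P.mean(0);T=np.array(r.state()["orientation"])
print("mouth",m,"tool vec nose->mouth cm",T.T@(m-n)*100)
a=m[:2]-[.5765,.1208];print(np.linalg.norm(a),np.degrees(np.arctan2(a[1],a[0])),"lip yaw",[np.degrees(np.arctan2(-(P[i]-P[j])[0],(P[i]-P[j])[1])) for i,j in((0,1),(2,3))])
```

```text
nose [0.61050308 0.11880467 0.02410682] 1.496427810655291 yaw -3.313450358990012 pitch 0.22614185488790142
[[0.6233 0.1437 0.012 ]
 [0.6197 0.0918 0.012 ]
 [0.6227 0.1391 0.012 ]
 [0.62   0.0964 0.012 ]] 0.052098378930337204 0.0428649360581264
mouth [0.62140667 0.11774686 0.012     ] tool vec nose->mouth cm [1.09621824 0.03494244 1.2095069 ]
0.04501034274929756 -3.8894775359739215 lip yaw [np.float64(-3.960916294424638), np.float64(-3.6596488700780117)]
```

```bash
python3 -m pendant '[[[0,0,0.2,0,0.03,0.6,50],[0,0,0,0,0,0.5,50],[0,0,0,0,0,0,50],[0,0,0,0,0,0,50]]]';  python3 -m pendant '[[[0,0,0,0.5,0,0,50],[0,0,0,0.5,0,0,50],[0,0,0,0.3,0,0,50],[0,0,0,0,0,0,50]]]'
```

```text
clock: 6.5
tcp_pos: [0.5145, 0.124, 0.0153]
orientation: [[0.998, -0.068, -0.0], [-0.068, -0.998, -0.0], [-0.0, 0.0, -1.0]]
ft_force: [1.0, -0.3, -0.8]
opening: 0.565
finger_force: 51.8
clock: 7.0
tcp_pos: [0.5278, 0.1231, 0.0152]
orientation: [[0.998, -0.068, -0.0], [-0.068, -0.998, 0.0], [-0.0, -0.0, -1.0]]
ft_force: [0.4, 1.2, -0.2]
opening: 0.561
finger_force: 51.8
```

```bash
cat > ok.py <<'E'
# reads a pendant report, prints one line, fails if the force is above the limit given
import sys,re,numpy as np
s=sys.stdin.read(); g=lambda k:np.array(eval(re.search(k+r": (.*)",s)[1]))
f=g("ft_force"); print("pos",g("tcp_pos"),"f",f,"open",g("opening"),"gf",g("finger_force"))
sys.exit(int(np.linalg.norm(f)>float(sys.argv[1])))
E
python3 -m pendant '[[[0,0,0,0.3,0,0,50],[0,0,0,0.3,0,0,50],[0,0,0,0,0,0,50]]]' | python3 ok.py 6 && python3 -m pendant '[[[0,0,0,0.3,0,0,50],[0,0,0,0.3,0,0,50],[0,0,0,0,0,0,50]]]' | python3 ok.py 6 && python3 -m pendant '[[[0,0,0,0.3,0,0,50],[0,0,0,0.3,0,0,50],[0,0,0,0,0,0,50]]]' | python3 ok.py 6 && python3 -m pendant '[[[0,0,0,0.3,0,0,50],[0,0,0,0.3,0,0,50],[0,0,0,0,0,0,50]]]' | python3 ok.py 6
```

```text
pos [0.5337 0.1227 0.0153] f [-0.2  0.   0.1] open 0.56 gf 51.8
pos [0.5398 0.1223 0.0153] f [-0.1 -0.2 -0.4] open 0.564 gf 51.8
pos [0.5457 0.1218 0.0153] f [-0.3  0.1 -0.3] open 0.563 gf 51.8
pos [0.5518 0.1214 0.0153] f [0.6 0.1 0. ] open 0.565 gf 51.8
```

```bash
python3 -m pendant '[[[0,0,0,0.3,0,0,50],[0,0,0,0.3,0,0,50],[0,0,0,0,0,0,50]]]' | python3 ok.py 7 && python3 -m pendant '[[[0,0,0,0.3,0,0,50],[0,0,0,0.3,0,0,50],[0,0,0,0,0,0,50]]]' | python3 ok.py 7 && python3 -m pendant '[[[0,0,0,0.3,0,0,50],[0,0,0,0.3,0,0,50],[0,0,0,0,0,0,50]]]' | python3 ok.py 7 && python3 -m pendant '[[[0,0,0,0.3,0,0,50],[0,0,0,0.3,0,0,50],[0,0,0,0,0,0,50]]]' | python3 ok.py 7 && python3 -m pendant '[[[0,0,0,0.3,0,0,50],[0,0,0,0.3,0,0,50],[0,0,0,0,0,0,50]]]' | python3 ok.py 7 && python3 -m pendant '[[[0,0,0,0.3,0,0,50],[0,0,0,0.3,0,0,50],[0,0,0,0,0,0,50]]]' | python3 ok.py 7
```

```text
pos [0.5578 0.121  0.0153] f [-0.1  0.3 -0.7] open 0.564 gf 51.8
pos [0.5638 0.1206 0.0153] f [-0.1 -0.3 -0.8] open 0.561 gf 51.8
pos [0.5697 0.1202 0.0153] f [ 0.4 -0.1 -0.6] open 0.564 gf 51.8
pos [0.5758 0.1198 0.0153] f [ 1.   0.2 -0.2] open 0.564 gf 51.8
pos [0.5817 0.1194 0.0153] f [-0.  -0.6 -2.1] open 0.561 gf 51.8
pos [0.5877 0.119  0.0153] f [-0.2 -0.1  0.1] open 0.563 gf 51.8
```

```bash
python3 -m pendant '[[[0,0,0,0.2,0,0,50],[0,0,0,0,0,0,50]]]' | python3 ok.py 6 && python3 -m pendant '[[[0,0,0,0.2,0,0,50],[0,0,0,0,0,0,50]]]' | python3 ok.py 6 && python3 -m pendant '[[[0,0,0,0.2,0,0,50],[0,0,0,0,0,0,50]]]' | python3 ok.py 6 && python3 -m pendant '[[[0,0,0,0.2,0,0,50],[0,0,0,0,0,0,50]]]' | python3 ok.py 6  && python3 -m pendant '[[[0,0,0,0.2,0,0,50],[0,0,0,0,0,0,50]]]' | python3 ok.py 6
python3 - <<'E'
from h import *
c,im=snap("wrist","w4")
cv2.imwrite("pics/w4_v.png",cv2.resize(im,(800,600),interpolation=cv2.INTER_CUBIC))
E
```

```text
pos [0.5895 0.1189 0.0153] f [ 0.   0.2 -1. ] open 0.569 gf 51.8
pos [0.5915 0.1187 0.0153] f [ 0.7 -0.3 -1.4] open 0.564 gf 51.8
pos [0.5934 0.1186 0.0152] f [ 0.5  1.2 -1.1] open 0.562 gf 51.8
pos [0.595  0.1185 0.0151] f [-1.3 -0.3  0.2] open 0.563 gf 51.8
pos [0.597  0.1184 0.0151] f [-3.6 -0.1 -1. ] open 0.562 gf 51.8
```

View pics/w4_v.png

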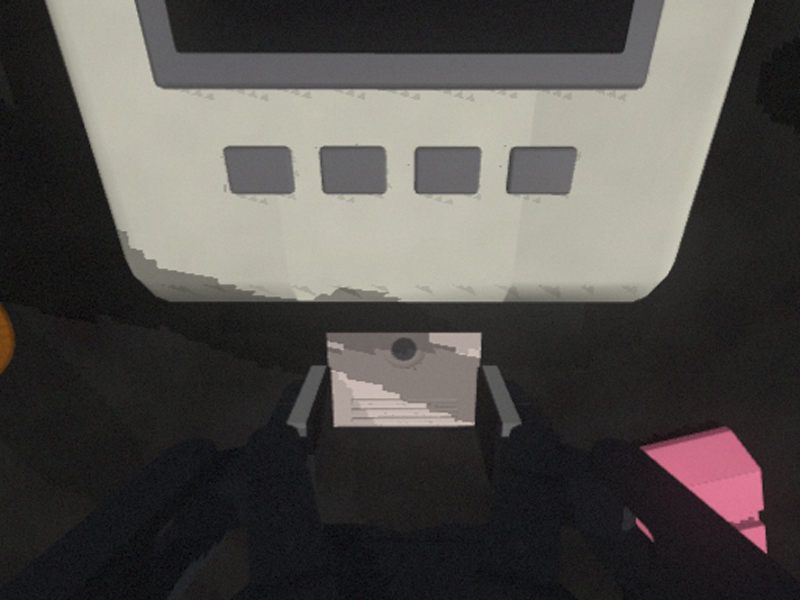

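The cassette is in the slot, square and centred. The bezel's edge crosses it at row 332 (x from 327 to 481) and the pad fronts are at row 366. The roller is just starting to press (3.6 N). I'll locate the bezel plane to see how far the fingers can still go.

Run:
```python
from h import *
c=json.load(open("pics/w4.json"));q=[((404.5)*.64-.5,(332.5)*.64-.5)]
for z in(.041,.027,.0235):print(z,ray(c,q,z).round(4))
R=np.array(c["R"]);print(-R.T@np.array(c["t"]), r.state()["tcp_pos"],r.state()["ft_force"])
```

```text
0.041 [[0.6262 0.1166 0.041 ]]
0.027 [[0.6205 0.117  0.027 ]]
0.0235 [[0.6191 0.1171 0.0235]]
[0.67418211 0.11355414 0.15796653] [0.59698393 0.11838226 0.01508216] [-2.22759853 -0.20450508 -1.52272479]
```

```bash
python3 -m pendant '[[[0,0,0,0.15,0,0,50],[0,0,0,0,0,0,50]]]' | python3 ok.py 7.5 && python3 -m pendant '[[[0,0,0,0.15,0,0,50],[0,0,0,0,0,0,50]]]' | python3 ok.py 7.5 && python3 -m pendant '[[[0,0,0,0.15,0,0,50],[0,0,0,0,0,0,50]]]' | python3 ok.py 7.5 && python3 -m pendant '[[[0,0,0,0.15,0,0,50],[0,0,0,0,0,0,50]]]' | python3 ok.py 7.5  && python3 -m pendant '[[[0,0,0,0.15,0,0,50],[0,0,0,0,0,0,50]]]' | python3 ok.py 7.5 && python3 -m pendant '[[[0,0,0,0.15,0,0,50],[0,0,0,0,0,0,50]]]' | python3 ok.py 7.5 && python3 -m pendant '[[[0,0,0,0.15,0,0,50],[0,0,0,0,0,0,50]]]' | python3 ok.py 7.5 && python3 -m pendant '[[[0,0,0,0.15,0,0,50],[0,0,0,0,0,0,50]]]' | python3 ok.py 7.5 && python3 -m pendant '[[[0,0,0,0.15,0,0,50],[0,0,0,0,0,0,50]]]' | python3 ok.py 7.5
```

```text
pos [0.5987 0.1183 0.0152] f [-2.8  0.9 -1.9] open 0.567 gf 51.7
pos [0.6004 0.1181 0.0152] f [-2.9  0.6 -1.8] open 0.563 gf 51.7
pos [0.602  0.118  0.0153] f [-3.7 -0.1 -2.3] open 0.561 gf 51.7
pos [0.6039 0.1179 0.0154] f [-2.1 -0.5 -1.9] open 0.567 gf 51.7
pos [0.6053 0.1178 0.0154] f [-1.5 -0.4 -1.9] open 0.561 gf 51.8
pos [0.6065 0.1177 0.0153] f [-0.9 -0.4 -1.9] open 0.565 gf 51.8
pos [0.608  0.1176 0.0153] f [-1.1 -0.3 -1.6] open 0.564 gf 51.8
pos [0.6095 0.1175 0.0153] f [-1.3 -0.4 -1.9] open 0.566 gf 51.8
pos [0.611  0.1174 0.0153] f [-1.2  0.5 -0.8] open 0.56 gf 51.8
```

```bash
python3 -m pendant '[[[0,0,0,0,0,0,72],[0,0,0,0,0,0,72],[0,0,0,0,0,0,72],[0,0,0,-1.5,0,0,72],[0,0,0,-1.9,0,0,72],[0,0,0,0,0,-0.05,72]]]' | python3 ok.py 99; python3 -m pendant '[[[0,0,0,0,0,0,0],[0,0,0,0,0,0,0],[0,0,0,0,0,0,0],[0,0,0,0,0,0,0],[0,0,0,0,0,0,0],[0,0,0,0,0,0,0],[0,0,0,0,0,0,0],[0,0,0,0,0,0,0]]]' 40 | python3 ok.py 99
python3 - <<'E'
from h import *
c,im=snap("wrist","w5")
cv2.imwrite("pics/w5_v.png",cv2.resize(im,(800,600),interpolation=cv2.INTER_CUBIC))
E
```

```text
pos [0.5761 0.12   0.0159] f [0.8 1.  0.4] open 0.721 gf 0.0
pos [0.5769 0.1197 0.0158] f [0.6 0.6 0. ] open 0.0 gf 0.0
```

View pics/w5_v.png

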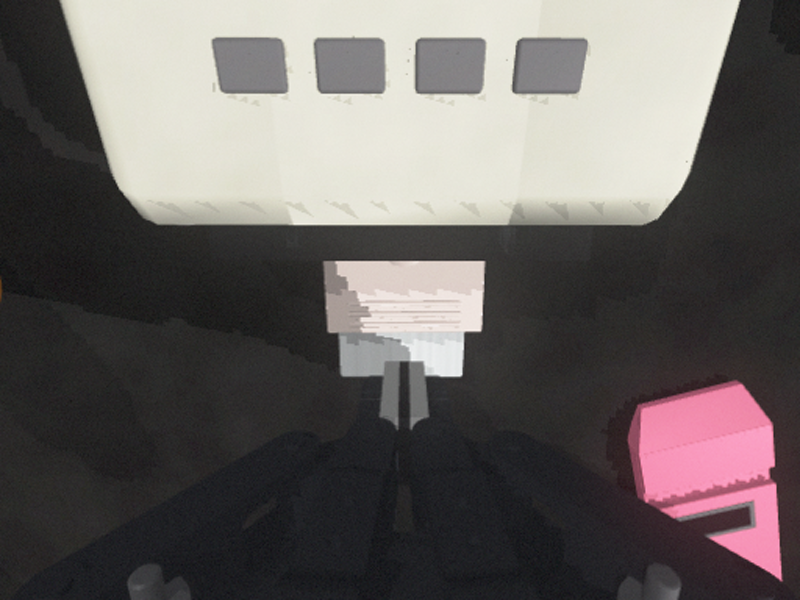

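The tail's rear edge is at (328–482, 332) and the shut fingers are centred behind it at column 405, clear of it. Next I'll push with the fingertips.

```bash
python3 -m pendant '[[[0,0,0,0.4,0,0,0],[0,0,0,0.3,0,0,0],[0,0,0,0,0,0,0]]]' | python3 ok.py 7 && python3 -m pendant '[[[0,0,0,0.15,0,0,0],[0,0,0,0,0,0,0]]]' | python3 ok.py 7 && python3 -m pendant '[[[0,0,0,0.15,0,0,0],[0,0,0,0,0,0,0]]]' | python3 ok.py 7 && python3 -m pendant '[[[0,0,0,0.15,0,0,0],[0,0,0,0,0,0,0]]]' | python3 ok.py 7 && python3 -m pendant '[[[0,0,0,0.15,0,0,0],[0,0,0,0,0,0,0]]]' | python3 ok.py 7 && python3 -m pendant '[[[0,0,0,0.15,0,0,0],[0,0,0,0,0,0,0]]]' | python3 ok.py 7 && python3 -m pendant '[[[0,0,0,0.15,0,0,0],[0,0,0,0,0,0,0]]]' | python3 ok.py 7 && python3 -m pendant '[[[0,0,0,0.15,0,0,0],[0,0,0,0,0,0,0]]]' | python3 ok.py 7  && python3 -m pendant '[[[0,0,0,0.15,0,0,0],[0,0,0,0,0,0,0]]]' | python3 ok.py 7
```

```text
pos [0.5842 0.1192 0.0158] f [ 0.3 -0.2 -0.1] open -0.003 gf 0.0
pos [0.5854 0.1192 0.0158] f [ 0.3 -0.   0.1] open -0.001 gf 0.0
pos [0.587  0.119  0.0158] f [-0.7  0.1  0.9] open -0.001 gf 0.0
pos [0.5884 0.119  0.0158] f [ 0.5 -0.5  0.1] open -0.0 gf 0.0
pos [0.5892 0.119  0.0156] f [-3.2  0.2  1.4] open 0.001 gf 1.4
pos [0.5913 0.1188 0.0156] f [-2.8  0.4  0.9] open 0.002 gf 1.0
pos [0.5929 0.1187 0.0157] f [-2.4  0.4 -0.7] open 0.007 gf 1.0
pos [0.5944 0.1186 0.0157] f [-2.2  1.2 -1.5] open -0.003 gf 0.9
pos [0.596  0.1185 0.0157] f [-1.8  0.9 -0.7] open 0.003 gf 0.9
```

```bash
python3 -m pendant '[[[0,0,0,0.1,0,0,0],[0,0,0,0,0,0,0]]]' | python3 ok.py 6 && python3 -m pendant '[[[0,0,0,0.1,0,0,0],[0,0,0,0,0,0,0]]]' | python3 ok.py 6 && python3 -m pendant '[[[0,0,0,0.1,0,0,0],[0,0,0,0,0,0,0]]]' | python3 ok.py 6 && python3 -m pendant '[[[0,0,0,0.1,0,0,0],[0,0,0,0,0,0,0]]]' | python3 ok.py 6 && python3 -m pendant '[[[0,0,0,0.1,0,0,0],[0,0,0,0,0,0,0]]]' | python3 ok.py 6 && python3 -m pendant '[[[0,0,0,0.1,0,0,0],[0,0,0,0,0,0,0]]]' | python3 ok.py 6 && python3 -m pendant '[[[0,0,0,0.1,0,0,0],[0,0,0,0,0,0,0]]]' | python3 ok.py 6 && python3 -m pendant '[[[0,0,0,0.1,0,0,0],[0,0,0,0,0,0,0]]]' | python3 ok.py 6 && python3 -m pendant '[[[0,0,0,0.1,0,0,0],[0,0,0,0,0,0,0]]]' | python3 ok.py 6 && python3 -m pendant '[[[0,0,0,0.1,0,0,0],[0,0,0,0,0,0,0]]]' | python3 ok.py 6
```

```text
pos [0.5968 0.1184 0.0157] f [-1.7  1.7 -0.6] open -0.002 gf 1.0
pos [0.5979 0.1183 0.0157] f [-2.7  0.6 -1. ] open 0.003 gf 1.0
pos [0.5989 0.1183 0.0158] f [-2.5  1.2 -0.7] open 0.001 gf 1.0
pos [0.6    0.1182 0.0158] f [-2.6  0.8 -1.1] open 0.001 gf 1.0
pos [0.601  0.1181 0.0158] f [-1.7  0.9 -0.2] open 0.001 gf 0.9
pos [0.6025 0.1178 0.0161] f [-0.9  0.7 -0.5] open -0.0 gf 0.4
pos [0.6036 0.1178 0.0162] f [ 0.3  0.9 -0.3] open -0.002 gf 0.0
pos [0.6041 0.1179 0.0159] f [0.2 0.1 0.7] open -0.001 gf 0.0
pos [0.6049 0.1179 0.0158] f [ 0.4 -0.2  0.6] open 0.001 gf 0.0
pos [0.605  0.1179 0.0156] f [-3.5 -1.5  2.8] open 0.0 gf 1.7
```

The force fell away as the roller dropped into the groove, and now resistance is rising. Smaller steps from here, up to about 9 N.

```bash
python3 -m pendant '[[[0,0,0,0.03,0,0,0],[0,0,0,0,0,0,0]]]' | python3 ok.py 8.5 && python3 -m pendant '[[[0,0,0,0.03,0,0,0],[0,0,0,0,0,0,0]]]' | python3 ok.py 8.5 && python3 -m pendant '[[[0,0,0,0.03,0,0,0],[0,0,0,0,0,0,0]]]' | python3 ok.py 8.5 && python3 -m pendant '[[[0,0,0,0.03,0,0,0],[0,0,0,0,0,0,0]]]' | python3 ok.py 8.5 && python3 -m pendant '[[[0,0,0,0.03,0,0,0],[0,0,0,0,0,0,0]]]' | python3 ok.py 8.5 && python3 -m pendant '[[[0,0,0,0.03,0,0,0],[0,0,0,0,0,0,0]]]' | python3 ok.py 8.5
```

```text
pos [0.6051 0.1179 0.0156] f [-4.8 -0.3  3.9] open -0.003 gf 2.6
pos [0.6051 0.118  0.0156] f [-5.2 -0.7  3.3] open -0.002 gf 3.0
pos [0.6051 0.1179 0.0156] f [-6.6  0.4  4.6] open 0.001 gf 3.3
pos [0.6052 0.118  0.0156] f [-6.8  0.1  4.6] open 0.002 gf 3.6
pos [0.6052 0.118  0.0156] f [-8.5 -1.   5.4] open 0.002 gf 4.0
```

Run:
```python
from h import *
c,im=snap("wrist","w6");s=r.state();print(s["tcp_pos"],s["ft_force"],s["torque"],s["clock"])
cv2.imwrite("pics/w6_v.png",cv2.resize(im,(800,600),interpolation=cv2.INTER_CUBIC))
```

```text
[0.60520434 0.11797954 0.01558286] [-8.76116948  0.53123008  4.7774409 ] [-0.03522513  1.72487441  0.01007972] 22.275
```

View pics/w6_v.png

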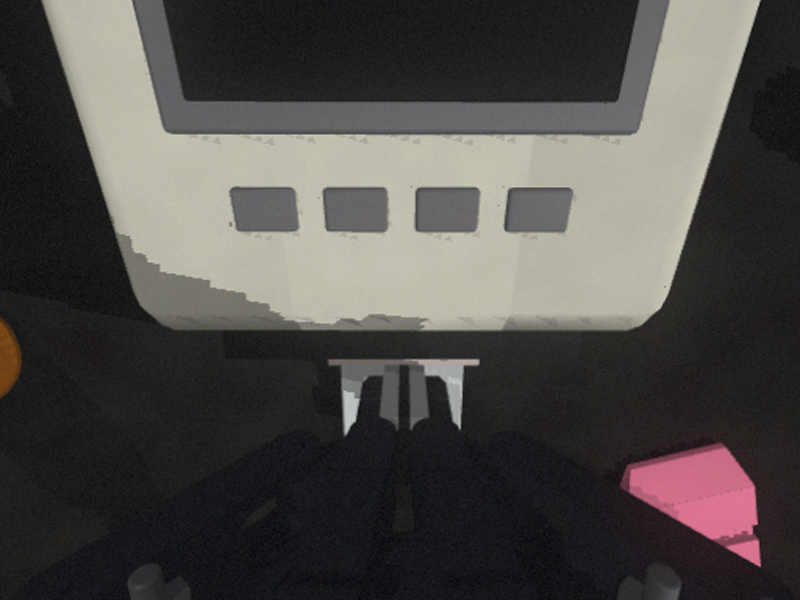

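The tail edge is at row 365 with the fingers against it and nothing else touching. Force is about 8.8 N. One more small step, then back off.

```bash
python3 -m pendant '[[[0,0,0,0.03,0,0,0],[0,0,0,0,0,0,0],[0,0,0,0,0,0,0]]]' | python3 ok.py 99
```

```text
pos [0.6052 0.118  0.0155] f [-10.2   0.    6. ] open 0.003 gf 4.3
```

```bash
python3 -m pendant '[[[0,0,0,-0.3,0,0,0],[0,0,0,-1,0,0,0],[0,0,0,-1.5,0,0,0],[0,0,0,-1,0,-1,0],[0,0,0,0,0,0,0],[0,0,0,0,0,0,0]]]' | python3 ok.py 99
python3 - <<'E'
from h import *
c,im=snap("wrist","w7");s=r.state();print(s["tcp_pos"],s["ft_force"],s["clock"])
cv2.imwrite("pics/w7_v.png",cv2.resize(im[80:272,130:386],(800,600),interpolation=cv2.INTER_CUBIC))
E
```

```text
pos [0.5703 0.12   0.0263] f [ 1.  -0.8 -0.2] open -0.001 gf 0.0
[0.57022882 0.12001758 0.02605827] [-0.46517148 -0.06496244  0.2042914 ] 23.45
```

View pics/w7_v.png

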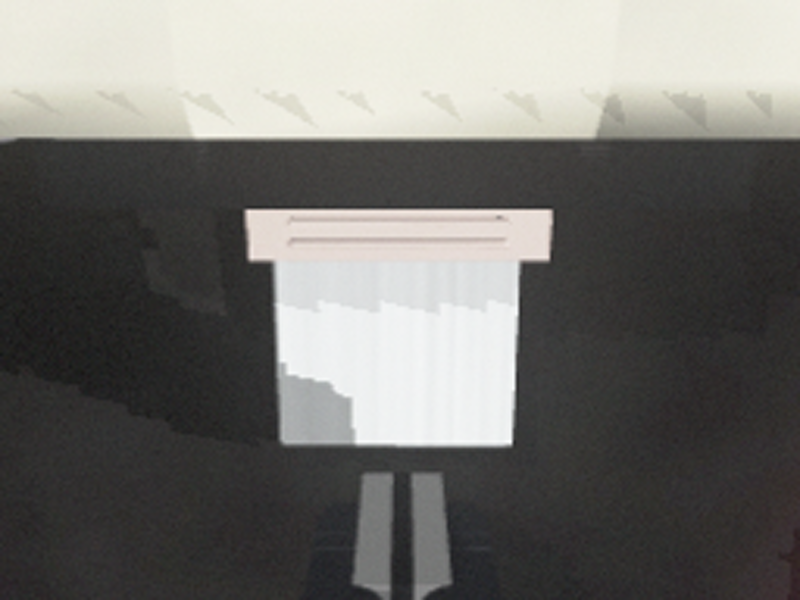

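The crop shows the cassette square in the slot, with about two of the three ridges outside (tail edge at row 261, columns 247–551). The fingers are clear. I'll check the tail against the pushing position and the tongue end.

Run:
```python
from h import *
c=json.load(open("pics/w7.json"))
f=lambda u,v:((u+.5)*.32-.5+130,(v+.5)*.32-.5+80)
P=ray(c,[f(247,261),f(551,261),f(281,445),f(513,445),f(400,208)],[.022,.022,.012,.012,.041]);print(P.round(4),np.linalg.norm(P[0]-P[1]))
a=np.radians(-3.7);d=np.array([np.cos(a),np.sin(a),0]);print("tail ahead of tongue end",(P[:2].mean(0)-P[2:4].mean(0))@d, "bezel-tail",(P[4]-P[:2].mean(0))@d)
```

```text
[[0.6163 0.143  0.022 ]
 [0.6129 0.0926 0.022 ]
 [0.5784 0.1427 0.012 ]
 [0.5755 0.0989 0.012 ]
 [0.6264 0.1168 0.041 ]] 0.050459546084437125
tail ahead of tongue end 0.0377257315327904 bezel-tail 0.011894423135850747
```

```bash
python3 -c "
from bench import r
print(r.finish_job())"
```

```text
the job is handed in; nothing more can be done
None
```

The cassette is in the reader, nose about 98 mm behind the bezel. I felt the roller drop into the groove, pushed on to about 10 N, released and backed the fingers clear, and handed the job in at about 23 s without touching the bystanders; the call returned no verdict.

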